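# Fit the rack's divider and hold its edging strip flush

## Task

Put the loose upright divider into the one groove of the small wooden rack that is wide enough for it, and slide it right back until it stops. Then push the loose edging strip flush against the rack's whole front, standing on the worktop with its ends level with the rack's ends to within a centimetre, and finish while still pressing it there with the gripper's fingers: do not let go. Leave the glue bottle, the sanding block and the pencil where they are.

Things in the scene. Friction and masses are not known exactly. Their poses are not given: they have to be found in the camera images.
- rack: small wooden rack fixed on the worktop: bottom plate 90 (x) x 180 (y) x 8 mm with a rail 18 mm thick along its back (+x) edge, whose top is 42 mm above the worktop; in front of the rail three pairs of bars (top 34 mm above the worktop) with a groove each. Origin: centre of the plate's underside, on the worktop. x points to the back; the flat front, made by the plate's edge and the bars' ends, lies at x = -45 mm.
- groove_18: pair of fixed wooden bars on the rack with one groove 18 mm wide between them, the only one wide enough for the divider. The pair is 72 (x) x 60 (y) x 26 (z) mm; the groove runs along x over all 72 mm, is centred on y = 0, open on top and at its front (-x) end, closed at its back end by the rack's rail (at x = +36 mm). Origin: centre of the pair's underside, which is the floor of the groove, 8 mm above the worktop. The three pairs stand side by side on the rack in any order.
- groove_10: pair of fixed wooden bars on the rack with one groove 10 mm wide between them, too narrow. The pair is 72 (x) x 60 (y) x 26 (z) mm; the groove runs along x over all 72 mm, is centred on y = 0, open on top and at its front (-x) end, closed at its back end by the rack's rail (at x = +36 mm). Origin: centre of the pair's underside, which is the floor of the groove, 8 mm above the worktop. The three pairs stand side by side on the rack in any order.
- groove_7: pair of fixed wooden bars on the rack with one groove 7 mm wide between them, too narrow. The pair is 72 (x) x 60 (y) x 26 (z) mm; the groove runs along x over all 72 mm, is centred on y = 0, open on top and at its front (-x) end, closed at its back end by the rack's rail (at x = +36 mm). Origin: centre of the pair's underside, which is the floor of the groove, 8 mm above the worktop. The three pairs stand side by side on the rack in any order.
- divider: loose wooden divider board standing on its long edge, 70 (x) x 14 (y) x 60 (z) mm, about 60 g. Origin: centre of its underside. Fully home in its groove it sticks out 34 mm above the bars, and its front end lies 2 mm behind the rack's front.
- edging_strip: loose wooden edging strip lying on the worktop in front of the rack, 20 (x) x 180 (y) x 30 (z) mm, about 90 g. Origin: centre of its underside. Flush on the rack's front its origin lies at x = -55 mm, y = 0 of the rack.
- glue_bottle: bystander: standing glue bottle, 55 mm across, 156 mm tall; origin: centre of its underside
- sanding_block: bystander: sanding block 110 x 58 x 30 mm, lying flat; origin: centre of its underside
- pencil: bystander: pencil lying on the worktop, 166 mm long along its x, 8 mm thick; origin: about the middle of its underside
Mind the look-alikes: they are no part of the job. Leave any black or yellow look-alike of the divider alone.

How it is judged:
By the outcome, as a careful person would: the job done as asked, in the order asked, and still so for the second after the job is handed in, while the arm keeps its last pose, push and grip.
It also fails if it takes over 67 s, if anything falls off the work surface, if the arm or the gripper's body presses on something with over 40 N, if the wrist force passes 120 N, or if a joint passes its speed limit or range.

## Robot

A 6-joint arm with a two-finger parallel gripper is mounted at the origin on a cart in front of the work surface, level with it; the furniture and walls round the work are solid. World frame = base frame: x ahead of the robot, y to its left, z up, the work surface at z = 0. Lengths are in m, angles in rad, forces in N, time in s.
With the tool pointing down it reaches from about 0.375 to 0.825 m from the base axis. Payload 5.5 kg.
Tool frame: the origin (TCP) lies at the centre of the arm's flange, where the gripper is bolted on; the fingertips stand 173 mm ahead of it and the grasp point (between the pads) lies 155 mm ahead of it (robot.finger_overhang is the distance from the TCP to the fingertips, in m); z points along the fingers, y is the direction in which the jaws open and shut (so a half turn about z gives the same grasp; the last joint's range is limited). The gripper opens to 85 mm and grips with 20 to 120 N. Pads are 22 mm wide; open, the fingers measure 114 mm over their backs; the gripper's body (76 mm by 85 mm) begins 54 mm behind the grasp point. The pads swing forward as they close: fully open they stand 13 mm farther back than shut.
Start: joints at [-1.281, 0.314, -0.047, 1.21, 0, 1.571], TCP at [0.171, -0.575, 0.405] pointing down, gripper open.
Joint ranges: [-2.67, 2.67], [-0.69, 1.73], [-1.03, 1.25], [-2.08, 2.16], [-1.42, 1.45], [-3.14, 3.14]. Speed limits (rad/s): [2.39, 2.39, 3.01, 3.14, 3.14, 3.14].

## Interface

Orientations are given as a unit quaternion [x, y, z, w].
In Python, from cell import robot gives the robot as it stands.
- The arm moves only by the tool carry_out, never from a script. Its argument "rows" is one flat list of numbers, 6 for each row, row after row: the shift along the world's x, y, z in cm, then the turn, a rotation vector about the world's x, y, z in degrees. A call has exactly 10 rows; each row is the pose to reach, as a shift and turn from the pose measured when the call began; what a row does not reach only later rows make up. A row lasts 1/8 s, in which the tool goes at most 62.5 mm and 10.7 degrees, less where a joint would pass 70% of its speed; a pose out of reach is approached as far as the arm can. A call with a gripper value outside its range is refused whole. "gripper" is the closure, from 0 (fully open) to 1 (shut), set as the call begins (left out, the last holds). The fingers move at their own pace and stop on an object; the grip force is fixed at half the most. Time passes only in rows, so rows that repeat a pose let the fingers close, or fill a call up. It gives the time, the measured TCP pose, the force and the opening at its end, in the units of the state.
- robot.sense(): the state, without advancing time (a new reading comes with each control period).
- robot.read_camera(name): name is "scene" or "top" or "wrist"; returns a dict with "pixels" (420x560x3 uint8, blue, green, red), "z_map" (420x560 float32, m along the optical axis (not along the pixel's ray), 0 where there is no reading), "intrinsics" (3x3 intrinsics, pixels), "rvec" (rotation vector, rad) and "tvec" (3), from world to camera coordinates, as OpenCV has them. Camera axes: x right, y down, z forward; pixel columns grow to the right and rows downward; lengths in m; the calibration is good to about 2 mm. A picture is of the moment at which its call begins.
- robot.finish_job(): hands the job in, once; it reports no verdict.
The state is a dict: "time_s": time; "joint_positions": joint angles; "joint_velocities": joint speeds; "joint_efforts": joint torques, N m; "tool_pos": TCP position; "tcp_rot": TCP orientation; "contact_force": force on the tool from outside, world axes, zero at the start; "wrist_torque": the same for the moment, N m; "grip_width": finger opening in m.
Only numpy, scipy, OpenCV 4.12 (cv2) and the standard library are available. Lean on these libraries where they do the work, as an engineer would, in place of code of your own. Each camera call takes 0.05 s, during which the arm holds its last target.

## Working session

There is one attempt and no reset: what is moved stays moved. The work goes in short steps, Python scripts to look and compute and a tool call to move; the robot and the scene stay as the last step left them, time stands still between calls to the robot, and variables do not carry over. Pictures are saved under pics/ and viewed, and the job is handed in when it is done.

Besides the shell and the picture viewer there is one more tool, called after "Call:" in YAML: its name, and indented under it one key for each argument. carry_out: Moves the arm, as the interface text tells. Its arguments: {"type":"object","properties":{"rows":{"type":"array","items":{"type":"number"}},"gripper":{"type":"number"}},"required":["rows"]}

```bash
ls; mkdir -p pics; cat > h.py <<'E'
import numpy as np, cv2
from cell import robot
def grab(n,tag):
    c=robot.read_camera(n); np.savez(f'{tag}.npz',**{k:np.array(v) for k,v in c.items()}); cv2.imwrite(f'pics/{tag}.png',c['pixels']); return c
def load(tag): return dict(np.load(f'{tag}.npz'))
def w(c,u,v,z=None):
    K=np.array(c['intrinsics']);R=cv2.Rodrigues(np.array(c['rvec'],float).reshape(3,1))[0];t=np.array(c['tvec']).reshape(3)
    u=np.atleast_1d(u).astype(float);v=np.atleast_1d(v).astype(float)
    ray=np.stack([(u-K[0,2])/K[0,0],(v-K[1,2])/K[1,1],np.ones_like(u)],-1)
    o=-R.T@t; d=ray@R
    if z is None:
        s=c['z_map'][v.astype(int),u.astype(int)]
    else: s=(z-o[2])/d[:,2]
    return o+d*s[:,None]
def proj(c,P):
    p,_=cv2.projectPoints(np.array(P,float).reshape(-1,1,3),np.array(c['rvec'],float),np.array(c['tvec'],float),np.array(c['intrinsics'],float),None); return p.reshape(-1,2)
def crop(c,x0,y0,x1,y1,k,name):
    cv2.imwrite(f'pics/{name}.png',cv2.resize(c['pixels'][y0:y1,x0:x1],None,fx=k,fy=k,interpolation=cv2.INTER_CUBIC))
E
python3 - <<'E'
from h import *
s=robot.sense();print(s)
for n in('scene','top','wrist'):grab(n,n+'0')
E
```

```text
pics
{'time_s': 0.0, 'joint_positions': array([-1.28102431e+00,  3.14204657e-01, -4.81041334e-02,  1.21020093e+00,
       -1.03108526e-05,  1.57076946e+00]), 'joint_velocities': array([ 0.00079431, -0.00011292,  0.00078069, -0.00032775, -0.00145643,
       -0.00153294]), 'joint_efforts': array([-2.79283486e-03, -5.39591539e+01,  3.39747083e+01,  1.93908624e-02,
        1.90749565e-04,  6.48878114e-06]), 'tool_pos': array([ 0.17135426, -0.5747027 ,  0.40383614]), 'tcp_rot': array([ 9.89520067e-01,  1.44392878e-01, -1.28779654e-04, -8.46978400e-04]), 'contact_force': array([0.46421483, 0.38584973, 0.79139624]), 'wrist_torque': array([-0.00186776,  0.0098539 , -0.03578333]), 'grip_width': 0.08567001945223292}
```

View pics/scene0.png

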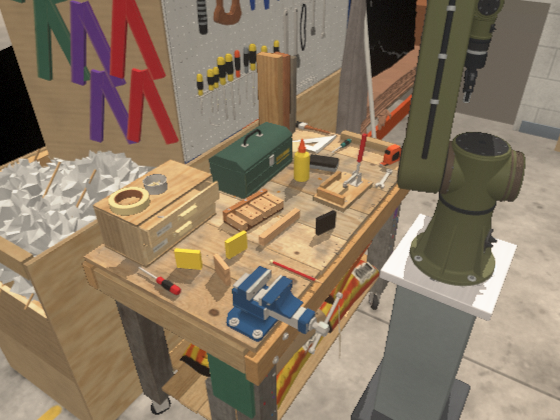

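View pics/top0.png

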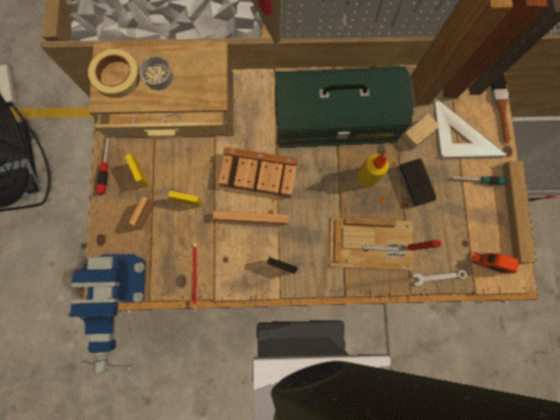

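View pics/wrist0.png

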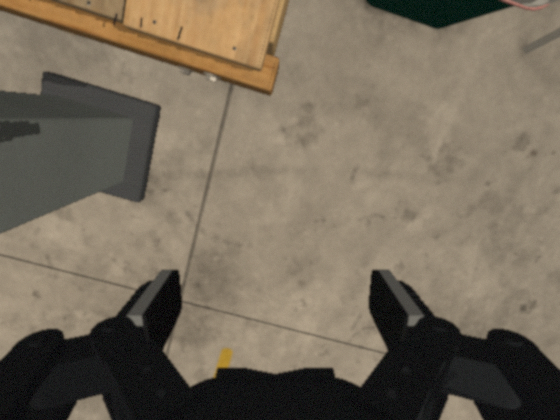

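Candidates for the divider in top0: the wooden board (138,211), yellow boards (136,170) and (184,198), and a black board (282,265). The plain wood one at (138,211) fits, because the coloured ones are look-alikes. The strip is at (250,217) and the rack at (258,172). I'll confirm with enlarged crops.

```bash
python3 - <<'E'
from h import *
t=load('top0');s=load('scene0')
a=cv2.resize(t['pixels'][140:240,110:310],None,fx=4,fy=4,interpolation=2)
cv2.imwrite('pics/ct.png',a)
crop(s,160,180,350,290,4,'cs')
for n,c,p in (('div top',t,(138,209)),('strip',t,(250,217)),('y',t,(136,170))):
  print(n,w(c,*[np.array([q]) for q in p]))
print(proj(t,[[.4,0,0],[.6,0,0],[.4,.2,0]]))
E
```

```text
div top [[0.49664788 0.41523457 0.05864146]]
strip [[0.47657905 0.15795282 0.03152152]]
y [[0.58971815 0.42250374 0.06153565]]
[[316.11550943 248.74045943]
 [312.64512571 169.63833732]
 [233.82344277 250.75087138]]
```

View pics/ct.png

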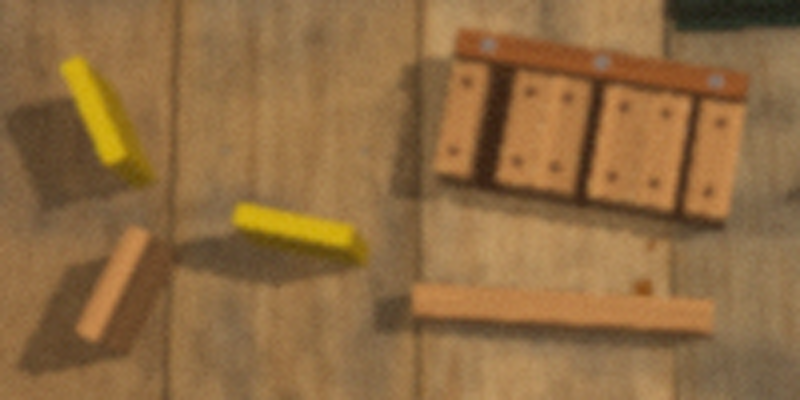

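View pics/cs.png

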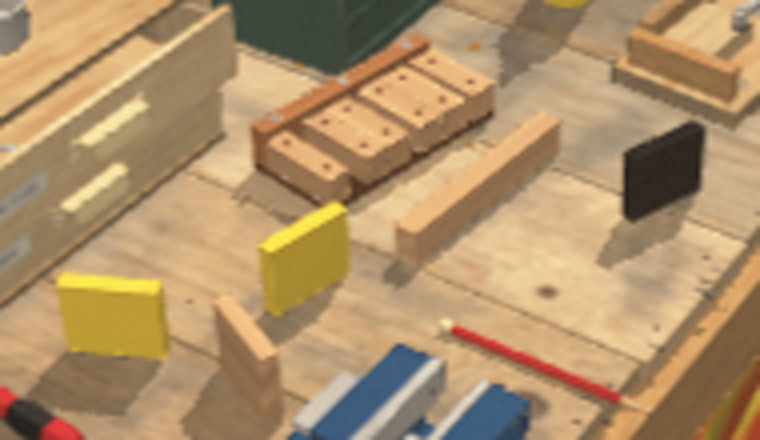

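The crops confirm it: the plain wood board at crop (112,284) is the divider. The widest dark groove is the leftmost one (crop (495,125)). The strip is lying at crop (565,308).

```bash
python3 - <<'E'
from h import *
t=load('top0')
def C(pts,z): 
    p=np.array(pts,float); return w(t,110+p[:,0]/4-.4,140+p[:,1]/4-.4,z)
d=C([(128,226),(150,234),(98,342),(76,330)],.06);print('div',d.round(4),d.mean(0))
ax=d[0]+d[1]-d[2]-d[3];print(np.degrees(np.arctan2(ax[1],ax[0])))
r=C([(436,178),(722,222)],.034);print('rack front',r.round(4));v=r[0]-r[1];print(np.linalg.norm(v),np.degrees(np.arctan2(-v[0],v[1])))
r=C([(460,28),(748,74)],.042);print('rack back',r.round(4));v=r[0]-r[1];print(np.linalg.norm(v),np.degrees(np.arctan2(-v[0],v[1])))
r=C([(488,178),(505,68)],.034);print('groove ~right/left',r.round(4))
r=C([(412,284),(412,318),(712,300),(712,334)],.03);print('strip',r.round(4),r.mean(0));v=r[0]-r[2];print(np.linalg.norm(v),np.degrees(np.arctan2(-v[0],v[1])))
s=robot.sense()
from scipy.spatial.transform import Rotation as R
print(R.from_quat(s['tcp_rot']).as_matrix().round(3))
# tape etc height around: 
E
```

```text
div [[0.5268 0.4076 0.06  ]
 [0.5217 0.3947 0.06  ]
 [0.4589 0.4222 0.06  ]
 [0.4662 0.4351 0.06  ]] [0.49338893 0.41489939 0.06      ]
-24.028326115822054
rack front [[0.5585 0.2324 0.034 ]
 [0.5273 0.0608 0.034 ]]
0.1744258979472905 -10.310717471160958
rack back [[0.6503 0.2169 0.042 ]
 [0.6171 0.0425 0.042 ]]
0.17744602156234132 -10.766620416351495
groove ~right/left [[0.5578 0.2011 0.034 ]
 [0.627  0.1904 0.034 ]]
strip [[0.4945 0.2472 0.03  ]
 [0.4739 0.2471 0.03  ]
 [0.4806 0.0681 0.03  ]
 [0.46   0.0687 0.03  ]] [0.4772321  0.15780138 0.03      ]
0.17965567860076154 -4.459326844367061
[[ 0.958  0.286 -0.   ]
 [ 0.286 -0.958  0.001]
 [-0.    -0.001 -1.   ]]
```

Call:
carry_out:
  rows: [3.3, 4.7, 0, 0, 0, 7, 6.6, 9.4, 0, 0, 0, 14, 9.9, 14.1, 0, 0, 0, 21, 13.2, 18.8, 0, 0, 0, 28, 16.5, 23.5, 0, 0, 0, 35, 19.8, 28.2, 0, 0, 0, 42, 23.1, 32.9, 0, 0, 0, 49, 26.4, 37.6, 0, 0, 0, 56, 29.7, 42.3, 0, 0, 0, 63, 33, 47, 0, 0, 0, 70]
  gripper: 0

```text
time_s: 1.4
tool_pos: [0.5021, -0.103, 0.404]
tcp_rot: [0.726, 0.687, -0.0, -0.0]
contact_force: [0.4, -0.8, -0.2]
grip_width: 0.0855
```

Call:
carry_out:
  rows: [0, 4, 0, 0, 0, 7, 0, 8, 0, 0, 0, 14, 0, 12, 0, 0, 0, 21, 0, 16, 0, 0, 0, 28, 0, 20, 0, 0, 0, 35, 0, 24, 0, 0, 0, 42, 0, 28, 0, 0, 0, 49, 0, 32, 0, 0, 0, 56, 0, 36, 0, 0, 0, 63, 0, 40, 0, 0, 0, 69]

```text
time_s: 2.65
tool_pos: [0.5019, 0.2983, 0.4037]
tcp_rot: [0.207, 0.978, -0.001, -0.0]
contact_force: [0.1, -0.4, -0.0]
grip_width: 0.0854
```

```bash
python3 - <<'E'
from h import *
c=grab('wrist','w1')
print(proj(c,[[.493,.415,.06],[.588,.138,.034],[.477,.158,.03]]))
E
```

```text
[[385.72624222 137.2422335 ]
 [184.19262783 305.09486665]
 [153.30144589 217.58206789]]
```

View pics/w1.png

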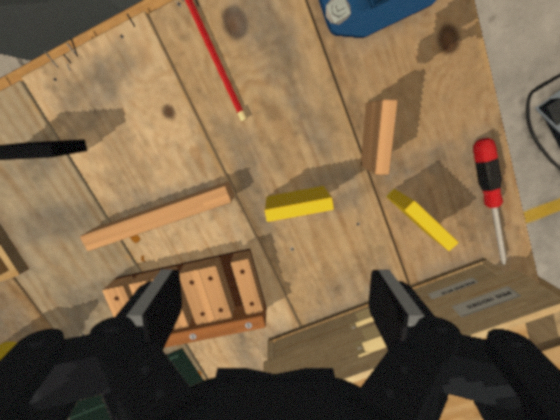

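The wrist view shows the divider's top at about (387,137), the rack's wide groove at (230,285), and the strip at (157,218). I'll enlarge these to measure.

```bash
python3 - <<'E'
from h import *
c=load('w1')
a=cv2.resize(c['pixels'][90:185,350:410],None,fx=6,fy=6,interpolation=2)
b=cv2.resize(c['pixels'][240:350,190:275],None,fx=5,fy=5,interpolation=2)
o=np.zeros((600,800,3),np.uint8);o[:570,:360]=a;o[:550,370:795]=b;cv2.imwrite('pics/c1.png',o)
E
```

```text
(no output)
```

View pics/c1.png

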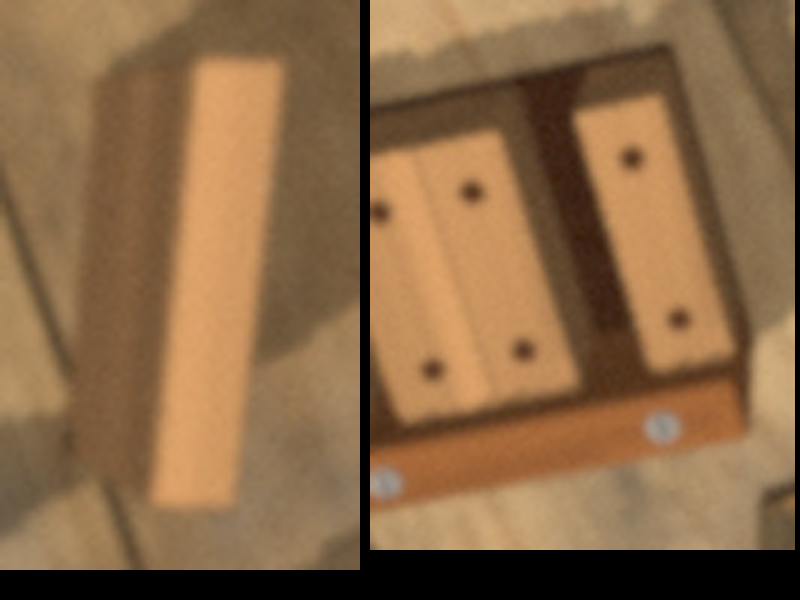

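```bash
python3 - <<'E'
from h import *
c=load('w1')
A=lambda p:(350+np.array(p)[:,0]/6-.4,90+np.array(p)[:,1]/6-.4)
B=lambda p:(190+(np.array(p)[:,0]-370)/5-.4,240+np.array(p)[:,1]/5-.4)
d=w(c,*A([(192,60),(283,60),(236,506),(150,502)]),.06);print(d.round(4),d.mean(0));x=d[0]+d[1]-d[2]-d[3];print('ang',np.degrees(np.arctan2(x[1],x[0])), np.linalg.norm(x)/2)
g=w(c,*B([(500,130),(580,385),(572,112),(648,372),(665,96),(735,355)]),.034);print(g.round(4))
for i in(0,2,4):
  v=g[i+1]-g[i];print(np.degrees(np.arctan2(v[1],v[0])),np.linalg.norm(v))
n=np.array([.182,.983,0]);print(g@n)
r=w(c,*B([(750,380),(748,428)]),.042);print(r)
def cr(p): return w(c,*p,.034)
E
```

```text
[[0.4593 0.4221 0.06  ]
 [0.465  0.4348 0.06  ]
 [0.5277 0.4069 0.06  ]
 [0.5214 0.3943 0.06  ]] [0.49335754 0.4145136  0.06      ]
ang 155.93735332361513 0.06836551749104465
[[0.5566 0.1965 0.034 ]
 [0.6256 0.1833 0.034 ]
 [0.5592 0.2139 0.034 ]
 [0.629  0.2001 0.034 ]
 [0.5643 0.2352 0.034 ]
 [0.6332 0.2215 0.034 ]]
-10.859464587475 0.07029129248435244
-11.159245821447161 0.07112662767323236
-11.295946432332359 0.07033099734041859
[0.2944969  0.29404302 0.31199243 0.31116114 0.33393605 0.33294632]
[[0.63618428 0.22438482 0.042     ]
 [0.64816188 0.21842373 0.042     ]]
```

Call:
carry_out:
  rows: [-0.3, 4, 0, 0, 0, 0, -0.6, 8, 0, 0, 0, 0, -0.9, 11.6, 0, 0, 0, 0, -0.9, 11.6, -4, 0, 0, 0, -0.9, 11.6, -8, 0, 0, 0, -0.9, 11.6, -12, 0, 0, 0, -0.9, 11.6, -16, 0, 0, 0, -0.9, 11.6, -18.5, 0, 0, 0, -0.9, 11.6, -19.9, 0, 0, 0, -0.9, 11.6, -19.9, 0, 0, 0]

```text
time_s: 3.95
tool_pos: [0.4925, 0.4178, 0.2036]
tcp_rot: [0.204, 0.979, 0.0, -0.001]
contact_force: [-0.3, -0.2, 0.4]
grip_width: 0.0854
```

```bash
python3 - <<'E'
from h import *
c=grab('wrist','w2');c=grab('scene','s2');crop(c,170,200,310,300,5,'s2c')
E
```

```text
(no output)
```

View pics/w2.png

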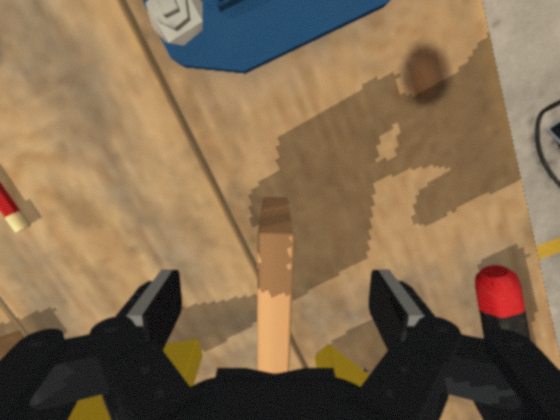

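View pics/s2c.png

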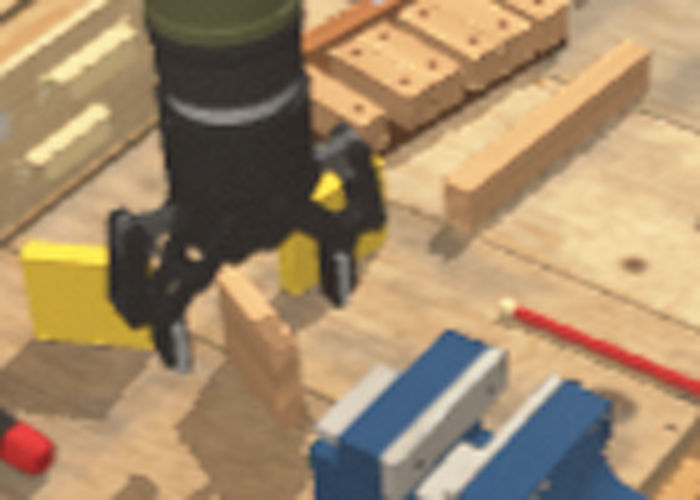

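The divider's top (275,280) sits midway between the pads, and both yellow boards are clear of the fingers. Closing.

Call:
carry_out:
  rows: [0.1, -0.3, 0, 0, 0, 0, 0.1, -0.3, 0, 0, 0, 0, 0.1, -0.3, 0, 0, 0, 0, 0.1, -0.3, 0, 0, 0, 0, 0.1, -0.3, 0, 0, 0, 0, 0.1, -0.3, 0, 0, 0, 0, 0.1, -0.3, 0, 0, 0, 0, 0.1, -0.3, 0, 0, 0, 0, 0.1, -0.3, 0, 0, 0, 0, 0.1, -0.3, 0, 0, 0, 0]
  gripper: 1

```text
time_s: 5.3
tool_pos: [0.4944, 0.4157, 0.2058]
tcp_rot: [0.204, 0.979, 0.002, -0.0]
contact_force: [0.9, 0.7, 5.8]
grip_width: 0.013
```

Call:
carry_out:
  rows: [0, 0, 3, 0, 0, 0, 0, 0, 7, 0, 0, 0, 0, 0, 11, 0, 0, 0, 1.4, -3.6, 12, 0, 0, 3, 3, -7.5, 12, 0, 0, 6, 4.6, -11.5, 12, 0, 0, 9, 6.2, -15.5, 12, 0, 0, 12, 7.8, -19.5, 12, 0, 0, 13, 8.5, -21.5, 12, 0, 0, 13, 8.5, -21.5, 12, 0, 0, 13]

```text
time_s: 6.55
tool_pos: [0.5795, 0.1996, 0.3253]
tcp_rot: [0.094, 0.996, 0.002, -0.001]
contact_force: [-0.9, 0.1, -1.0]
grip_width: 0.0129
```

```bash
python3 - <<'E'
from h import *
c=grab('wrist','w3');s=grab('scene','s3');crop(s,170,150,310,250,5,'s3c');print(robot.sense()['tool_pos'])
E
```

```text
[0.57909583 0.20124376 0.32544261]
```

View pics/w3.png

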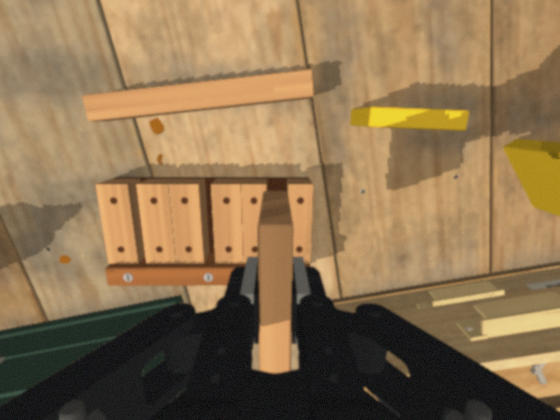

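View pics/s3c.png

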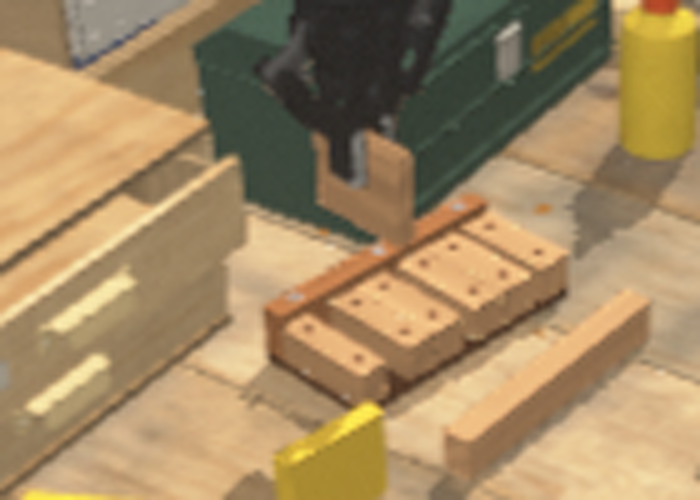

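```bash
python3 - <<'E'
from h import *
c=load('w3');crop(c,210,170,330,270,6,'w3c')
E
```

```text
(no output)
```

View pics/w3c.png

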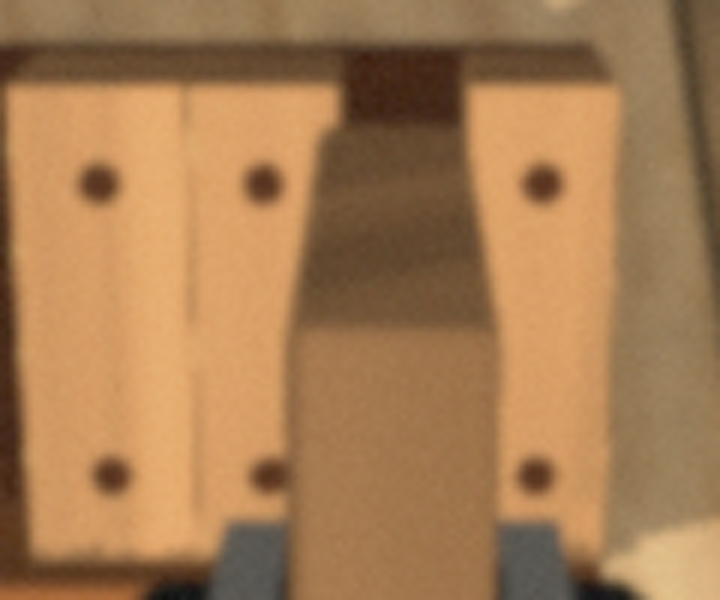

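```bash
python3 - <<'E'
from h import *
c=load('w3')
q=lambda p,z:w(c,210+np.array(p)[:,0]/6-.4,170+np.array(p)[:,1]/6-.4,z)
g=q([(340,85),(467,85)],.034);b=q([(325,128),(468,128)],.1195);t=q([(295,325),(497,325)],.1795)
f=q([(8,85),(620,85)],.034);l=q([(620,85),(605,555)],.034)
print(g,g.mean(0));print(b,b.mean(0));print(t,t.mean(0))
v=f[1]-f[0];print(np.degrees(np.arctan2(-v[0],v[1])));v=l[1]-l[0];print(np.degrees(np.arctan2(v[1],v[0])),np.linalg.norm(v))
th=np.radians(-10.9);e=np.array([np.cos(th),np.sin(th),0]);n=np.array([-e[1],e[0],0])
for k,a in(('g',g),('b',b),('t',t)):print(k,a.mean(0)@e,a.mean(0)@n)
E
```

```text
[[0.55638564 0.19633879 0.034     ]
 [0.55963059 0.21346617 0.034     ]] [0.55800812 0.20490248 0.034     ]
[[0.54354104 0.19946571 0.1195    ]
 [0.54600986 0.21249237 0.1195    ]] [0.54477545 0.20597904 0.1195    ]
[[0.54268087 0.19958988 0.1795    ]
 [0.54504353 0.21203733 0.1795    ]] [0.5438622  0.20581361 0.1795    ]
-10.728074972968841
-10.533841364383925 0.0706008373227305
g 0.5091948059354108 0.3067225686074286
b 0.4959973057874125 0.3052774669150434
t 0.4951318117246893 0.30494232643328756
```

Call:
carry_out:
  rows: [0, 0.1, -2, 0, 0, 0, 0, 0.15, -4, 0, 0, 0, 0, 0.15, -6, 0, 0, 0, 0, 0.15, -7.5, 0, 0, 0, 0, 0.15, -8, 0, 0, 0, 0, 0.15, -8, 0, 0, 0, 0, 0.15, -8, 0, 0, 0, 0, 0.15, -8, 0, 0, 0, 0, 0.15, -8, 0, 0, 0, 0, 0.15, -8, 0, 0, 0]

```text
time_s: 7.9
tool_pos: [0.5792, 0.2027, 0.2457]
tcp_rot: [0.092, 0.996, 0.002, -0.001]
contact_force: [-0.0, -0.2, 0.4]
grip_width: 0.013
```

```bash
python3 - <<'E'
from h import *
c=grab('wrist','w4');crop(c,210,130,330,230,6,'w4c');s=robot.sense();print(s['tool_pos'],s['tcp_rot'])
E
```

```text
[0.57913201 0.20269035 0.24558124] [ 9.22959622e-02  9.95729387e-01  2.01793833e-03 -6.09473803e-04]
```

View pics/w4c.png

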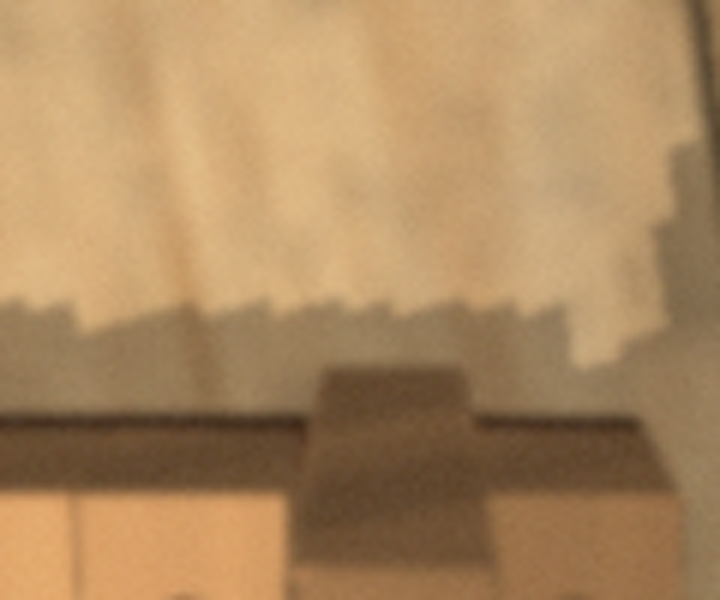

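```bash
python3 - <<'E'
from h import *
c=load('w4')
q=lambda p,z:w(c,210+np.array(p)[:,0]/6-.4,130+np.array(p)[:,1]/6-.4,z)
f=q([(75,490),(680,490)],.034);b=q([(322,370),(468,370)],.0395);t=q([(292,566),(493,566)],.0995)
th=np.radians(-10.9);e=np.array([np.cos(th),np.sin(th),0]);n=np.array([-e[1],e[0],0])
for k,a in(('f',f),('b',b),('t',t)):print(k,a@e,a@n,(a@n).mean())
E
```

```text
f [0.50878515 0.50849257] [0.2770494  0.33614011] 0.30659475896786603
b [0.49543221 0.49536209] [0.30139146 0.31496211] 0.3081767875750031
t [0.49445866 0.4943978 ] [0.30138939 0.31404062] 0.3077150071967679
```

The picture shows the divider (322–468, 370) about 1.2 mm too far to +y, so I'll shift it back and lower it.

Call:
carry_out:
  rows: [0, -0.1, 0, 0, 0, 0, 0, -0.1, 0, 0, 0, 0, 0, -0.1, -0.5, 0, 0, 0, 0, -0.1, -1, 0, 0, 0, 0, -0.1, -1.5, 0, 0, 0, 0, -0.1, -2, 0, 0, 0, 0, -0.1, -2.5, 0, 0, 0, 0, -0.1, -3, 0, 0, 0, 0, -0.1, -3.1, 0, 0, 0, 0, -0.1, -3.1, 0, 0, 0]

```text
time_s: 9.2
tool_pos: [0.5791, 0.2017, 0.2145]
tcp_rot: [0.092, 0.996, 0.002, -0.001]
contact_force: [0.4, -0.4, -0.4]
grip_width: 0.0129
```

```bash
python3 - <<'E'
from h import *
c=grab('scene','s5');crop(c,200,150,300,230,7,'s5c');s=robot.sense();print(s['tool_pos'],s['contact_force'])
E
```

```text
[0.5792164  0.20172349 0.21470785] [ 0.30236526 -0.40393331 -0.0923305 ]
```

View pics/s5c.png

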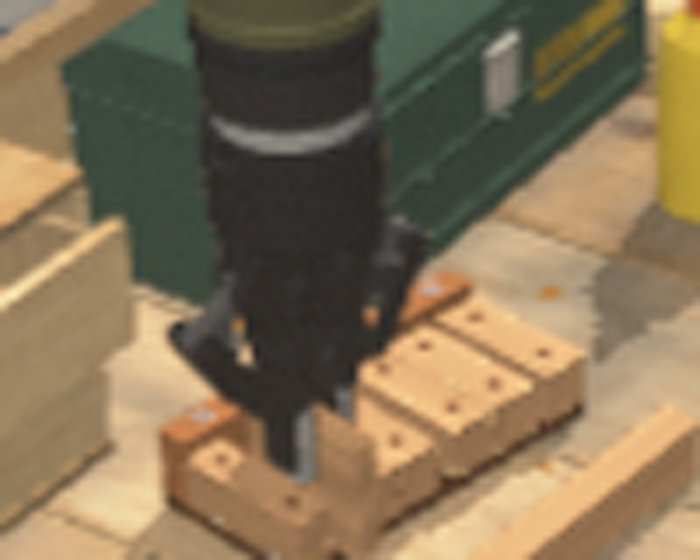

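The divider is in the groove with no contact force. Now I'll slide it back.

Call:
carry_out:
  rows: [0.2, -0.04, 0, 0, 0, 0, 0.4, -0.08, 0, 0, 0, 0, 0.6, -0.11, 0, 0, 0, 0, 0.8, -0.15, 0, 0, 0, 0, 1.0, -0.19, 0, 0, 0, 0, 1.2, -0.23, 0, 0, 0, 0, 1.4, -0.27, 0, 0, 0, 0, 1.55, -0.3, 0, 0, 0, 0, 1.65, -0.31, 0, 0, 0, 0, 1.65, -0.31, 0, 0, 0, 0]

```text
time_s: 10.5
tool_pos: [0.5954, 0.1986, 0.2146]
tcp_rot: [0.092, 0.996, 0.002, -0.001]
contact_force: [-1.6, 0.2, 0.7]
grip_width: 0.0131
```

Call:
carry_out:
  rows: [0.05, -0.01, 0, 0, 0, 0, 0.1, -0.02, 0, 0, 0, 0, 0.15, -0.03, 0, 0, 0, 0, 0.2, -0.04, 0, 0, 0, 0, 0.25, -0.05, 0, 0, 0, 0, 0.3, -0.06, 0, 0, 0, 0, 0.3, -0.06, 0, 0, 0, 0, 0.3, -0.06, 0, 0, 0, 0, 0.3, -0.06, 0, 0, 0, 0, 0.3, -0.06, 0, 0, 0, 0]

```text
time_s: 11.75
tool_pos: [0.5963, 0.1983, 0.2142]
tcp_rot: [0.092, 0.996, 0.002, -0.004]
contact_force: [-9.1, 2.2, 5.9]
grip_width: 0.0131
```

It stopped against the rail with about 9 N along the groove. Releasing and lifting.

Call:
carry_out:
  rows: [0, 0, 0, 0, 0, 0, 0, 0, 0, 0, 0, 0, 0, 0, 0, 0, 0, 0, 0, 0, 0, 0, 0, 0, 0, 0, 0, 0, 0, 0, 0, 0, 2, 0, 0, 0, 0, 0, 5, 0, 0, 0, 0, 0, 8, 0, 0, 0, -4, 0.8, 12, 0, 0, 0, -7, 1.4, 15, 0, 0, 0]
  gripper: 0.4

```text
time_s: 13.0
tool_pos: [0.5255, 0.2125, 0.3657]
tcp_rot: [0.092, 0.996, 0.003, -0.003]
contact_force: [0.6, 0.3, -0.4]
grip_width: 0.0512
```

```bash
python3 - <<'E'
from h import *
c=grab('wrist','w6');s=robot.sense();print(s['tool_pos'],s['grip_width'])
E
```

```text
[0.52343688 0.2132588  0.36964988] 0.051562005557093456
```

View pics/w6.png

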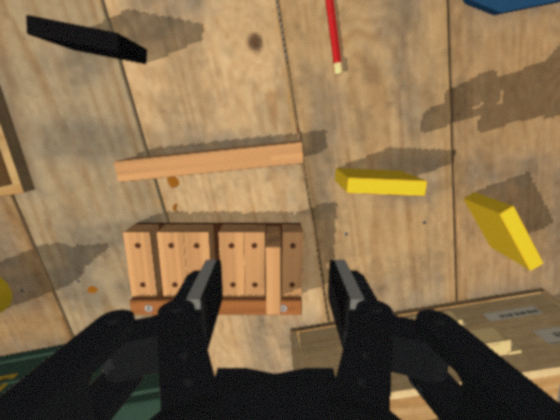

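The divider stands in the wide groove at about (273,265). The strip is at (210,162). I'll measure the strip, the rack's front and the divider's front end.

```bash
python3 - <<'E'
from h import *
c=load('w6');crop(c,110,135,310,270,4,'w6a');crop(c,225,210,315,320,5,'w6b')
E
```

```text
(no output)
```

View pics/w6a.png

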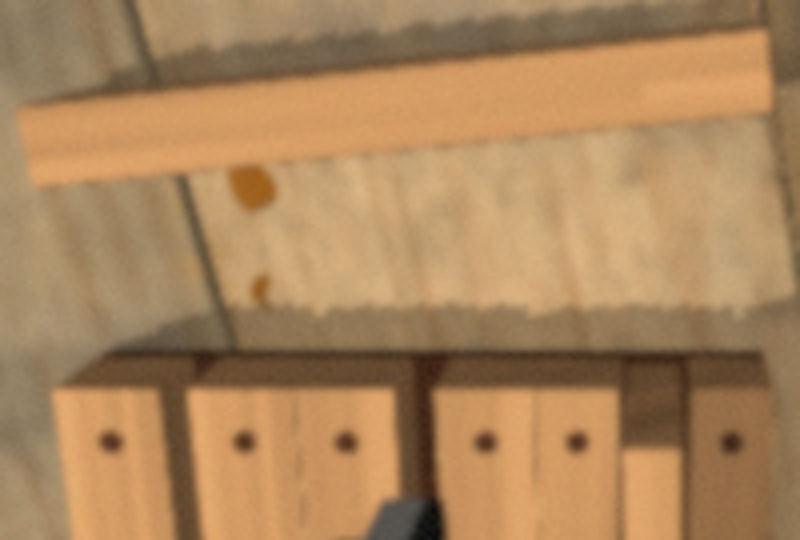

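View pics/w6b.png

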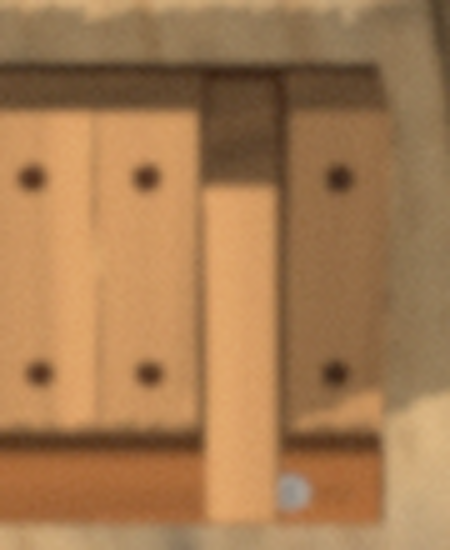

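```bash
python3 - <<'E'
from h import *
c=load('w6')
A=lambda p,z:w(c,110+np.array(p)[:,0]/4-.4,135+np.array(p)[:,1]/4-.4,z)
f=A([(55,388),(770,388)],.034);s=A([(18,108),(768,30),(772,112),(38,186)],.03);d=A([(624,447),(682,447)],.068)
d2=w(c,np.array([225+240/5]),np.array([210+520/5]),.068)
s4=A([(18,108),(768,30)],.03)
v=f[1]-f[0];th=np.arctan2(-v[0],v[1]);print('rack yaw',np.degrees(th),np.linalg.norm(v))
th=np.radians(-10.9);e=np.array([np.cos(th),np.sin(th),0]);n=np.array([-e[1],e[0],0])
for k,a in(('front',f),('strip',s),('div',d),('divback',d2)):print(k,(a@e).round(4),(a@n).round(4),a.mean(0).round(4))
v=s[1]-s[0]+s[2]-s[3];print('strip yaw',np.degrees(np.arctan2(-v[0],v[1])),np.linalg.norm(v)/2)
m=f.mean(0);t=m-.01*e;print('strip target',t,'e,n',t@e,t@n)
E
```

```text
rack yaw -10.604330923336539 0.17752605544687625
front [0.5093 0.5084] [0.158  0.3355] [0.5463 0.146  0.034 ]
strip [0.4407 0.4216 0.4405 0.4593] [0.1562 0.3327 0.3342 0.1585] [0.479  0.1577 0.03  ]
div [0.5104 0.5103] [0.3    0.3129] [0.5591 0.2044 0.068 ]
divback [0.5799] [0.3069] [0.6275 0.1917 0.068 ]
strip yaw -4.76343244030307 0.1771406668411427
strip target [0.53648384 0.14793476 0.034     ] e,n 0.4988311939766412 0.2467124738307661
```

The divider's front end is about 1.5–2 mm behind the rack's front, so it is home. The strip is about 1 mm off centre in y and yawed 6° relative to the rack. I'll move in front of the strip and lower there.

Call:
carry_out:
  rows: [-3, -1.5, 0, 0, 0, 0, -6, -3, 0, 0, 0, 0, -9, -4.3, -1, 0, 0, 0, -9.4, -4.5, -4, 0, 0, 0, -9.4, -4.5, -8, 0, 0, 0, -9.4, -4.5, -12, 0, 0, 0, -9.4, -4.5, -15, 0, 0, 0, -9.4, -4.5, -17.5, 0, 0, 0, -9.4, -4.5, -18.9, 0, 0, -0.3, -9.4, -4.5, -18.9, 0, 0, -0.3]

```text
time_s: 14.3
tool_pos: [0.4291, 0.1681, 0.1801]
tcp_rot: [0.094, 0.996, 0.003, -0.003]
contact_force: [-0.4, 1.1, 0.2]
grip_width: 0.0512
```

```bash
python3 - <<'E'
from h import *
c=grab('scene','s7');crop(c,200,170,320,260,6,'s7c');s=robot.sense();print(s['tool_pos'],s['tcp_rot'],s['contact_force'])
E
```

```text
[0.42956068 0.1682908  0.18079039] [ 0.09386393  0.99557482  0.00375541 -0.00249835] [ 0.43217114  0.55823976 -0.46062181]
```

View pics/s7c.png

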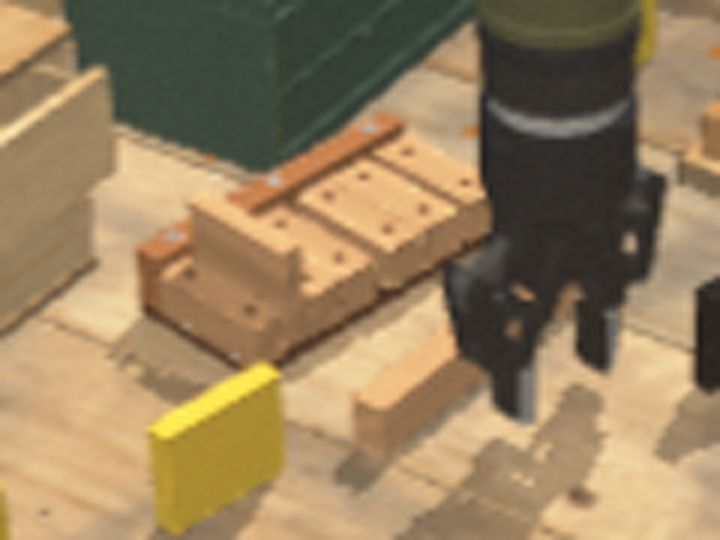

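The scene shows the open fingers in front of the strip with their tips low over the worktop. Pushing along the rack's axis.

Call:
carry_out:
  rows: [0.6, -0.12, 0, 0, 0, 0, 1.2, -0.23, 0, 0, 0, 0, 1.8, -0.35, 0, 0, 0, 0, 2.4, -0.46, 0, 0, 0, 0, 3, -0.58, 0, 0, 0, 0, 3.6, -0.69, 0, 0, 0, 0, 4.2, -0.81, 0, 0, 0, 0, 4.8, -0.92, 0, 0, 0, 0, 5.4, -1.04, 0, 0, 0, 0, 5.9, -1.13, 0, 0, 0, 0]

```text
time_s: 15.6
tool_pos: [0.489, 0.1569, 0.1807]
tcp_rot: [0.094, 0.996, 0.004, -0.002]
contact_force: [-1.6, 0.3, -0.0]
grip_width: 0.0516
```

```bash
python3 - <<'E'
from h import *
c=grab('top','t8');crop(c,190,130,310,230,6,'t8c');c=grab('scene','s8');crop(c,200,170,320,260,6,'s8c');s=robot.sense();print(s['tool_pos'],s['tcp_rot'],s['contact_force'])
E
```

```text
[0.48923953 0.15690666 0.18084147] [ 0.09405319  0.99555758  0.00378671 -0.00218083] [-0.00095371 -0.18662668 -0.01761717]
```

View pics/t8c.png

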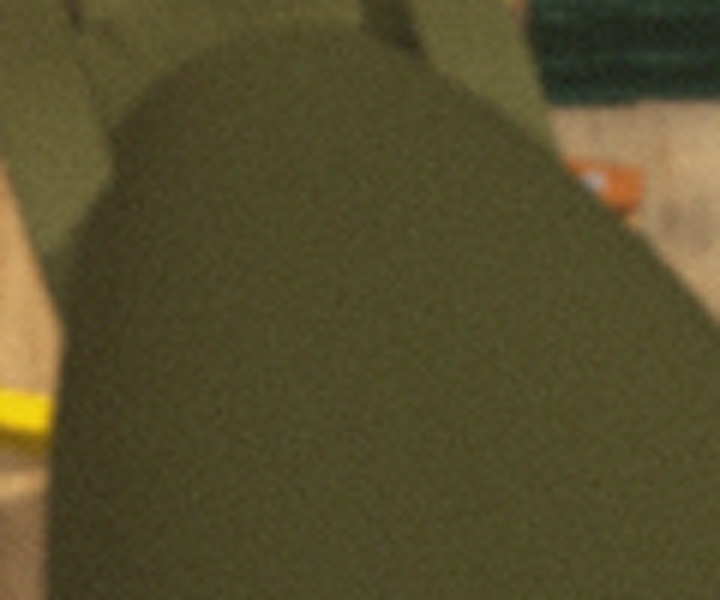

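View pics/s8c.png

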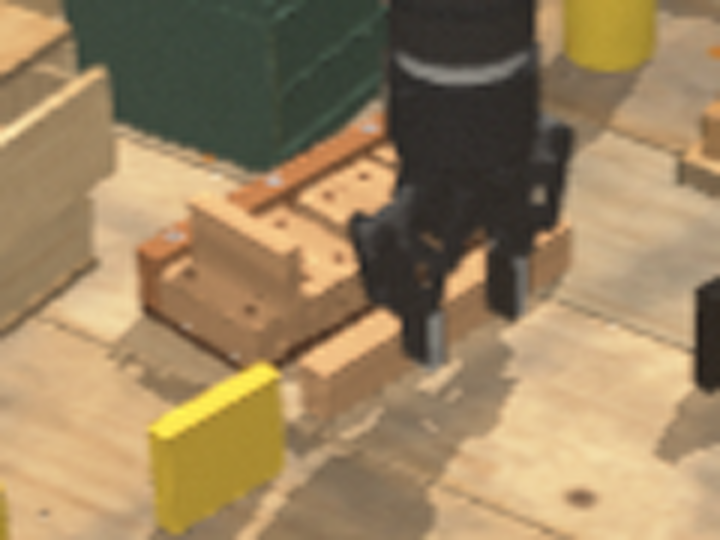

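```bash
python3 - <<'E'
from h import *
c=load('s8');crop(c,240,195,305,245,12,'s8d')
E
```

```text
(no output)
```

View pics/s8d.png

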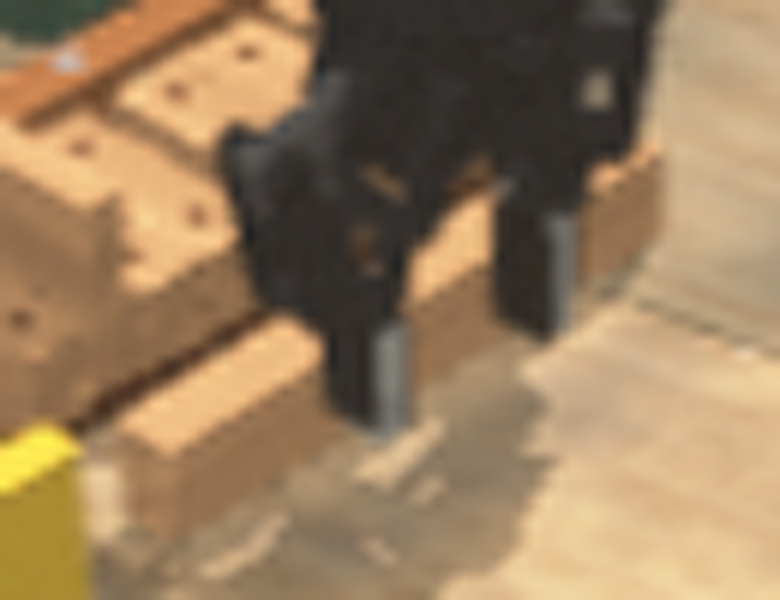

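```bash
python3 - <<'E'
from h import *
c=load('s8')
q=lambda p,z:w(c,240+np.array(p)[:,0]/12-.4,195+np.array(p)[:,1]/12-.4,z)
a=q([(118,430),(182,455),(660,168)],.03)
th=np.radians(-10.9);e=np.array([np.cos(th),np.sin(th),0]);n=np.array([-e[1],e[0],0])
print(a@e,a@n,'rack ends n .157-.337 (scene calib may differ)')
p=np.array([c['tvec']]);
# rack check in scene0: left rail end
E
```

```text
[0.47586506 0.45726309 0.45482951] [0.33666797 0.33268012 0.16316851] rack ends n .157-.337 (scene calib may differ)
```

Call:
carry_out:
  rows: [0.4, -0.08, 0, 0, 0, 0, 0.8, -0.15, 0, 0, 0, 0, 1.2, -0.23, 0, 0, 0, 0, 1.6, -0.31, 0, 0, 0, 0, 1.9, -0.36, 0, 0, 0, 0, 2.2, -0.42, 0, 0, 0, 0, 2.4, -0.46, 0, 0, 0, 0, 2.5, -0.48, 0, 0, 0, 0, 2.6, -0.5, 0, 0, 0, 0, 2.6, -0.5, 0, 0, 0, 0]

```text
time_s: 16.95
tool_pos: [0.5153, 0.1519, 0.1809]
tcp_rot: [0.094, 0.996, 0.004, -0.002]
contact_force: [-0.4, -0.2, -0.1]
grip_width: 0.051
```

Call:
carry_out:
  rows: [0.1, -0.02, 0, 0, 0, 0, 0.2, -0.04, 0, 0, 0, 0, 0.3, -0.06, 0, 0, 0, 0, 0.4, -0.08, 0, 0, 0, 0, 0.5, -0.1, 0, 0, 0, 0, 0.5, -0.1, 0, 0, 0, 0, 0.5, -0.1, 0, 0, 0, 0, 0.5, -0.1, 0, 0, 0, 0, 0.5, -0.1, 0, 0, 0, 0, 0.5, -0.1, 0, 0, 0, 0]

```text
time_s: 18.2
tool_pos: [0.5184, 0.1512, 0.1806]
tcp_rot: [0.094, 0.996, 0.004, -0.004]
contact_force: [-9.1, 2.8, 6.8]
grip_width: 0.051
```

```bash
python3 - <<'E'
from h import *
c=grab('scene','s9');crop(c,220,180,300,240,10,'s9d');s=robot.sense();print(s['tool_pos'],s['tcp_rot'],s['contact_force'],s['wrist_torque'])
c=grab('wrist','w9')
E
```

```text
[0.51842467 0.15116127 0.18061059] [ 0.09372969  0.99557905  0.00418673 -0.00442453] [-9.20051221  1.94908001  6.20641771] [0.49838659 1.63367304 0.02787307]
```

View pics/s9d.png

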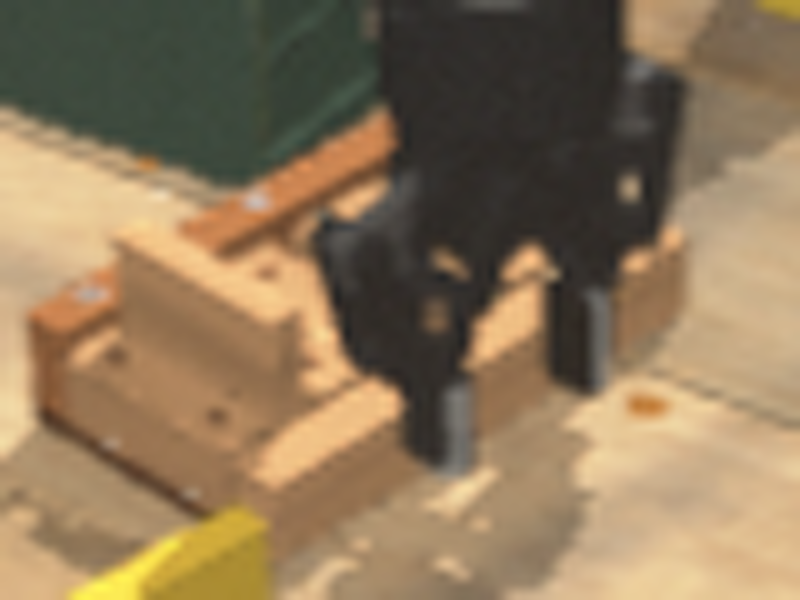

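View pics/w9.png

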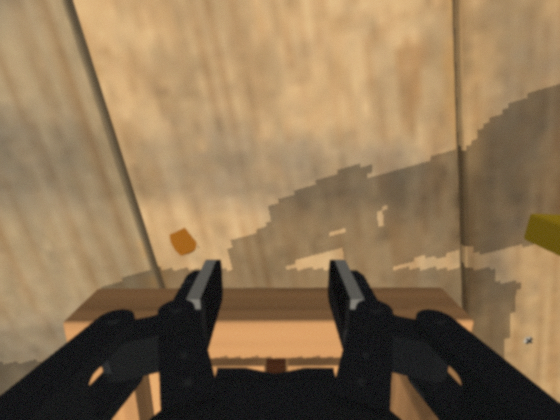

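```bash
python3 - <<'E'
from h import *
c=load('w9')
a=cv2.resize(c['pixels'][270:420,50:210],None,fx=4,fy=4,interpolation=2);b=cv2.resize(c['pixels'][270:420,400:500],None,fx=4,fy=4,interpolation=2)
o=np.zeros((600,800,3),np.uint8);o[:,:640]=a
cv2.imwrite('pics/w9a.png',o[:, :640]);cv2.imwrite('pics/w9b.png',b)
E
```

```text
(no output)
```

View pics/w9a.png

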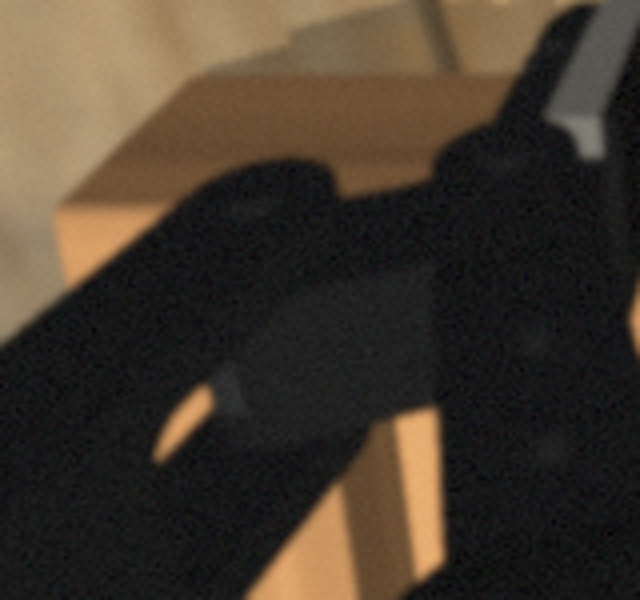

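View pics/w9b.png

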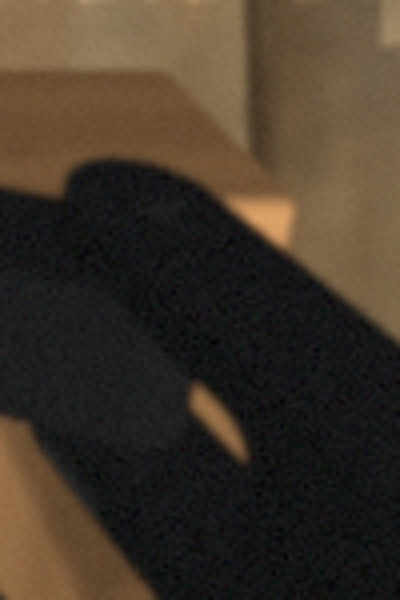

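```bash
python3 - <<'E'
from h import *
c=load('w9')
a=w(c,np.array([50+58/4-.4,400+295/4-.4]),np.array([270+207/4-.4,270+199/4-.4]),.03)
b=w(c,np.array([50+195/4-.4,400+165/4-.4]),np.array([270+75/4-.4,270+70/4-.4]),.0)
th=np.radians(-10.9);e=np.array([np.cos(th),np.sin(th),0]);n=np.array([-e[1],e[0],0])
for k in (a,b):
  v=k[1]-k[0];print(k@e,k@n,(k@n).mean(),'yaw',np.degrees(np.arctan2(-v[0],v[1])),np.linalg.norm(v))
print(robot.sense()['contact_force'])
E
```

```text
[0.48901279 0.48831582] [0.15577202 0.33236815] 0.24407008308742847 yaw -10.673871467385402 0.17659750045189493
[0.49006118 0.48947494] [0.15469294 0.3335738 ] 0.24413337025606627 yaw -10.712228040319642 0.17888181959696178
[-8.39698716  1.91845904  6.3653119 ]
```

Strip: the front face is where a flush fit puts it (0.489 m), its yaw matches the rack, and its ends are about 2.6 mm off. It is being pressed with about 9 N. Handing in.

```bash
python3 - <<'E'
from cell import robot
print(robot.finish_job())
E
```

```text
the job is handed in; nothing more can be done
None
```

The divider is in the 18 mm groove, pushed back to the rail, and the edging strip is flush on the rack's front with the fingers still pressing it. I handed the job in at about 18 s of the 67 s allowed.

- **Divider:** I picked the plain wood board and lowered it into the leftmost groove, which measured about 17.5 mm wide. I slid it back until it stopped at about 9 N. After release, its front end measured about 1.5 mm behind the rack's front, where 2 mm was expected.
- **Strip:** I pushed it with the part-open fingers and left them pressing at about 9 N. Its front face is where a flush fit puts it, and its yaw matches the rack's to within 0.2°. Its ends are about 2.6 mm off the rack's, within the 1 cm allowed.
- **Check that disagreed:** before the final press, the scene camera put the strip's right end about 6 mm in from the rack's end. The corner was blurred there, and the sharper final wrist view gives the 2.6 mm.
- **Not rechecked:** I did not look again at the glue bottle, the sanding block or the pencil at the end. No planned move came near them, and none of the forces reported pointed to an unexpected contact.

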